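# Handle up, then clamp the porcelain jug

### The job

The yellow porcelain jug lies in the V of the blue clamping cradle with its handle leaning over. Roll it where it lies until its handle stands straight up, then turn the T-handle clockwise until the rubber pad comes down on the jug and the screw stiffens, and go on about a quarter turn so that the jug is firmly held; do not crank it further, or the porcelain cracks. Leave the jug in the V, let go of everything, and leave the other ware on the table where it stands.

Things in the scene. Friction and masses are not known exactly. Their poses are not given: they have to be found in the camera images.
- jug: Yellow cylindrical porcelain jug, white loop handle, 68 mm in diameter, 170 mm long, about 0.42 kg, loose in the green V. Origin on its axis at mid-length; z runs from foot to mouth, x points out to the handle. At first the handle leans 30 to 55 degrees from upright, towards the robot's side. Friction in the V's slippery plastic holds it at any roll; 1 to 3 N across the handle turns it in place.
- jug_handle (a point): Middle of the handle's straight outer bar: 68 mm from the jug's axis, 25 mm from mid-length towards the mouth. The bar is a 12 mm round, 46 mm long, parallel to the jug's axis; the free gap between bar and body is 28 mm.
- cradle_axis (a point): Fixed point of the cradle on the line where the jug's axis lies, mid-length of the 130 mm long V, 70 mm above the table. Its y axis runs along the V (jug's mouth towards +y), its x axis level across it, away from the robot, towards the clamp's screw; z up. The V's sides reach 49 mm out to either side and end 7 mm below this point.
- t_handle (a point): Centre of the steel T-handle bar atop the upright clamp screw, on its axis, 212 mm above the table; in the cradle_axis frame at x +88, y -48 mm. Bar: 13 mm round, 110 mm long with 19 mm black balls at its ends, along the point's x; z up. A 10 mm neck carries it; nothing thicker for 38 mm below. It stays at this height when turned and stays where it is left.
- pad: Black rubber pad, 40 x 32 x 12 mm, sprung (5 N/mm) under the red arm; origin: centre of its underside, 4 to 10 mm above the jug at first. In the cradle_axis frame x 0, y -48 mm. The T-handle lowers the arm 4 mm per rad clockwise from above. Torque: 0.25 N m free, rising 0.08 N m per rad once the pad touches. Well clamped 1 to 2 rad after touch; the jug cracks at 2.5.
- teapot_yellow: Bystander: loose yellow teapot with white handle, 106 mm high, on the left. Origin under its centre.
- teapot_white: Bystander: loose white teapot with yellow handle, 106 mm high, on the right. Origin under its centre.
- mug: Bystander: loose blue mug, 85 mm high, on the left. Origin under its centre.
- bowl: Bystander: loose white bowl, 110 mm wide, on the left. Origin under its centre.
- gold_jar: Bystander: loose amber glass jar, 75 mm high, on the right. Origin under its centre.
- brush: Bystander: loose brush, 190 mm long, lying on the right.
- glue_pot: Bystander: loose small brown pot, 36 mm wide, 60 mm high, standing on the cradle's blue base plate at its far corner away from the screw (cradle_axis frame x +115, y +75 mm). Origin under its centre.
Not all that is in view belongs to the job. Leave any red look-alike of the jug alone.

How it is judged (in metres and radians):
On the way, in this order (a step that is already met when the one before it is completed fails the run):
1. the jug, still unclamped and lying in the V, has its handle straight up (within 10 degrees) (angle between jug's own x axis and vertical below 0.17 rad and contact force between pad and jug below 0.5 N and distance between jug and cradle_axis below 0.03 m), for 0.2 s.
2. the pad presses firmly on the jug (over 15 N) (contact force between pad and jug above 15 N), for 0.2 s.
At the end, for the whole second after the job is handed in: The jug lies at rest in the V (within 30 mm of mid-length, not lifted more than 6 mm), its handle within 10 degrees of straight up, and the pad presses on it with more than 15 N (about 0.8 rad past touch); nothing is held (angle between jug's own x axis and vertical below 0.17 rad and contact force between pad and jug above 15 N and distance between jug and cradle_axis below 0.03 m and z of jug in the frame of cradle_axis below 0.006 m and linear speed of jug below 0.02 m/s).
It fails at once if the jug is over-clamped and cracks (pad force over 50 N) (contact force between pad and jug above 50 N).
It fails at once if the other ware is disturbed (moved more than 30 mm) (distance of any of teapot_yellow, teapot_white, mug, bowl, gold_jar, brush, glue_pot from where it was at the start of the episode above 0.03 m).
It also fails if it takes over 72 s, if anything falls off the work surface, if the arm or the gripper's body presses on something with over 40 N, if the wrist force passes 120 N, or if a joint passes its speed limit or range.

### The arm

A 6-joint arm with a two-finger parallel gripper is mounted at the origin on the work surface. World frame = base frame: x ahead of the robot, y to its left, z up, the work surface at z = 0. Lengths are in mm, angles in rad, forces in N, time in s.
With the tool pointing down it reaches from about 325 to 925 mm from the base axis. Payload 3.1 kg.
Tool frame: the origin (TCP) lies on the centre line of the jaws, within the pads' length; the fingertips stand 22 mm ahead of it and the grasp point (between the pads) lies 3 mm ahead of it; z points along the fingers, y is the line along which they close (so a half turn about z gives the same grasp; the last joint's range is limited). The gripper opens to 85 mm and grips with 20 to 120 N. Pads are 22 mm wide; open, the fingers measure 114 mm over their backs; the gripper's body (76 mm by 85 mm) begins 54 mm behind the grasp point. The pads swing forward as they close: fully open they stand 13 mm farther back than shut.
Start: joints at [-1.274, 0.217, 1.613, -0, 1.311, -0.112], TCP at [248.464, -573.502, 253.3] pointing down, gripper open.
Joint ranges: [-2.75, 2.75], [-0.78, 2.1], [0.31, 2.55], [-1.13, 4.27], [0.13, 2.63], [-2.58, 2.58]. Speed limits (rad/s): [2.79, 2.79, 3.14, 3.14, 3.14, 3.14].

### API

Orientations are given as a unit quaternion [w, x, y, z].
In Python, from bench import r, optics gives the robot as it stands.
- The arm moves only by the tool play_rows, never from a script. Its argument "motion" is a list of rows, each an object of numbers: "hand": the opening, from 0 (shut) to 1 (fully open); "tx", "ty", "tz": the shift along the tool's x, y, z scaled (see below); "spin": the turn about the tool's z scaled (see below). In form: [{"hand": .., "tx": .., "ty": .., "tz": .., "spin": ..}, ...]. A call has 1 to 20 rows; each row is the pose to reach, as a shift and turn from the pose commanded when the call began, along the tool's axes at that moment; what a row does not reach only later rows make up. The controller multiplies each number of a shift by 0.75 m and each number of a turn by 60 degrees. A row lasts 1/8 s, in which the tool goes at most 62.5 mm and 10.7 degrees, less where a joint would pass 70% of its speed; a pose out of reach is approached as far as the arm can. A call with a number of a shift or a turn outside -1 to 1 is refused whole. A call with a gripper value outside its range is refused whole. The fingers move at their own pace and stop on an object; the grip force is fixed at half the most. Time passes only in rows, so rows that repeat a pose let the fingers close. It gives the time, the measured TCP pose, the force, the opening and the grip force at its end, in the units of the state.
- r.get_obs(): the state, without advancing time (a new reading comes with each control period).
- optics.grab_frame(name): name is "side" or "top"; returns (picture, depth): 480x640x3 uint8, red, green, blue; 480x640 float32, mm along the optical axis (not along the pixel's ray), 0 where there is no reading.
- optics.camera_info(name): a dict with "camera_matrix" (3x3 intrinsics, pixels), "k1" (the pictures are not rectified: a ray, as slopes to the right and down, at radius r is drawn at 1 + k1 r^2 times it, then the intrinsics apply), "view" (4x4, takes a point from world to camera coordinates). Camera axes: x right, y down, z forward; pixel columns grow to the right and rows downward; lengths in mm; the calibration is good to about 2 mm. A picture is of the moment at which its call begins. camera_info takes no time and is no camera call.
- r.close_job(): hands the job in; it is judged then, once.
The state is a dict: "t": time; "joint_positions": joint angles; "qd": joint speeds; "tau": joint torques, N m; "eef_pos": TCP position; "tcp_rot": TCP orientation; "wrist_force": force on the tool from outside, world axes, zero at the start; "wrist_torque": the same for the moment, N m; "gripper_width": finger opening in mm; "finger_force": force on a finger pad.
Only numpy, scipy, OpenCV 4.12 (cv2) and the standard library are available. Lean on these libraries where they do the work, as an engineer would, in place of code of your own. Each camera call takes 0.05 s, during which the arm holds its last target. There are 200 camera calls.

## Working session

There is one attempt and no reset: what is moved stays moved. The work goes in short steps, Python scripts to look and compute and a tool call to move; the robot and the scene stay as the last step left them, time stands still between calls to the robot, and variables do not carry over. Pictures are saved under pics/ and viewed, at most 10 in all, crops included, and the job is handed in when it is done.

Besides the shell and the picture viewer there is one more tool, called after "Request:" by a JSON object that holds its "op" and its "data", one argument or row to a line. play_rows: Moves the arm, as the interface text tells. Shifts and turns lie within -1 to 1; 1 stands for 0.75 m of shift or 60 degrees of turn. Its arguments: {"type":"object","properties":{"motion":{"type":"array"}},"required":["motion"]}

```bash
mkdir -p pics; cat > h.py <<'E'
import numpy as np, cv2
from bench import r, optics
def cam(n):
    c=optics.camera_info(n); return np.array(c["camera_matrix"]),c["k1"],np.array(c["view"])
def pts(n,depth):
    K,k1,V=cam(n); v,u=np.mgrid[0:480,0:640]
    D=np.array([k1,0,0,0,0],float)
    s=cv2.undistortPoints(np.stack([u,v],-1).reshape(-1,1,2).astype(float),K,D).reshape(480,640,2)
    P=np.concatenate([s*depth[...,None],depth[...,None]],-1)
    return (P-V[:3,3])@V[:3,:3]
def proj(n,p):
    K,k1,V=cam(n); p=np.atleast_2d(p).astype(float)
    return cv2.projectPoints(p,cv2.Rodrigues(V[:3,:3])[0],V[:3,3],K,np.array([k1,0,0,0,0],float))[0].reshape(-1,2)
E
python3 - <<'E'
from h import *
for n in("side","top"):
    im,d=optics.grab_frame(n); np.savez(""+n+"0",im=im,d=d); cv2.imwrite(f"pics/{n}0.png",im[...,::-1])
    K,k1,V=cam(n); print(n,K.tolist(),k1,(-V[:3,:3].T@V[:3,3]).round(),V[:3,:3].round(2).tolist())
print(r.get_obs())
E
```

```text
side [[475.047226890379, 0.0, 321.7317406278824], [0.0, 475.047226890379, 239.13127072245666], [0.0, 0.0, 1.0]] -0.03613506903517581 [ 264.  664. 1003.] [[-0.94, -0.33, 0.01], [-0.26, 0.75, -0.61], [0.19, -0.57, -0.8]]
top [[510.1789045267953, 0.0, 326.53378010675357], [0.0, 510.1789045267953, 237.34740734670083], [0.0, 0.0, 1.0]] -0.022077807190367064 [ 310.   32. 1487.] [[-0.02, -1.0, -0.0], [-0.99, 0.02, -0.12], [0.12, -0.0, -0.99]]
{'t': 0.1, 'joint_positions': array([-1.27421581e+00,  2.17666618e-01,  1.61482669e+00, -3.68596153e-05,
        1.31130069e+00, -1.12179744e-01]), 'qd': array([ 9.99904462e-05, -7.62509287e-04, -2.23510392e-03,  8.52434444e-04,
        2.17081995e-05,  1.68576897e-03]), 'tau': array([-7.94763164e-04, -3.98080194e+01, -3.04970133e+01, -2.53287253e-04,
        4.29543812e-03, -5.77800932e-06]), 'eef_pos': array([ 248.23393375, -572.81598067,  252.07861541]), 'tcp_rot': array([-1.09435887e-03,  9.79185425e-01,  2.02964756e-01, -1.19070713e-04]), 'wrist_force': array([-0.08087207, -0.35350026, -0.13782215]), 'wrist_torque': array([ 0.01980932,  0.01493981, -0.0266335 ]), 'finger_force': 0.0, 'gripper_width': 85.28446638587323}
```

View pics/side0.png

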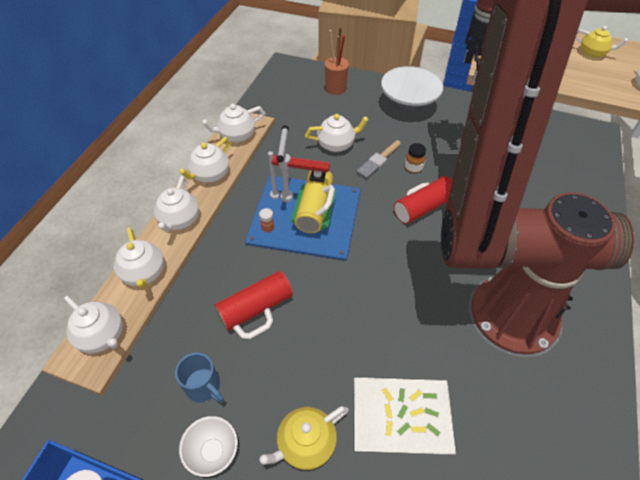

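View pics/top0.png

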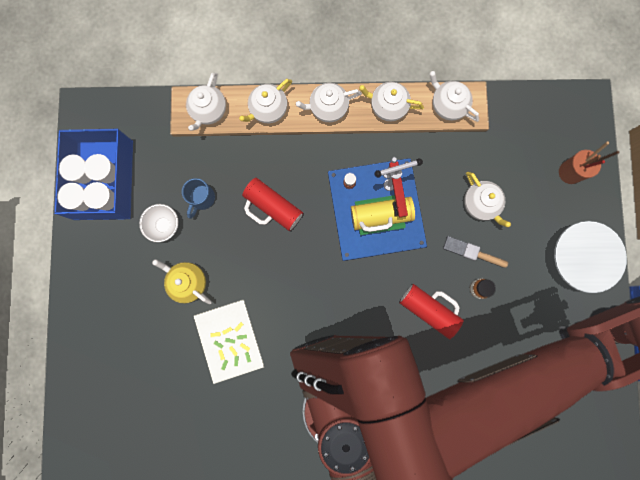

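The top view shows the jug at about (380,215), with its white handle at (377,228). The T-bar runs from (378,175) to (418,162), the red arm is at (398,190) and the plate at (330-427,158-260). The side view shows the jug at (315,205), its handle at (328,200) and the T-bar at (283,145).

```bash
cat > m.py <<'E'
from h import *
def load(n):
    z=np.load(f"{n}0.npz"); return z["im"],z["d"],pts(n,z["d"])
def seg(n,im,P):
    H=cv2.cvtColor(im,cv2.COLOR_RGB2HSV); h,s,v=H[...,0],H[...,1],H[...,2]
    v_,u_=np.mgrid[0:480,0:640]
    roi=(u_>325)&(u_<432)&(v_>150)&(v_<265) if n=="top" else (u_>245)&(u_<362)&(v_>115)&(v_<258)
    return h,s,v,roi
E
python3 - <<'E'
from m import *
Y=[]
for n in("top","side"):
    im,d,P=load(n); h,s,v,roi=seg(n,im,P); z=P[...,2]
    b=roi&(h>100)&(h<125)&(s>140)&(z<25)
    q=P[b]; rc=cv2.minAreaRect(q[:,:2].astype(np.float32)); print(n,"plate",b.sum(),rc,np.median(q[:,2]),cv2.boxPoints(rc).round().tolist())
    y=roi&(h>20)&(h<33)&(s>130)&(z>60)&(z<120); q=P[y]; print("yel",len(q),q.mean(0),q.min(0),q.max(0)); Y.append(q)
    t=roi&(z>190)&(z<235)
    q=P[t]; print("T",len(q),q.mean(0).round(1),np.percentile(q[:,2],[5,50,95]).round(1)); 
    if len(q)>5: print(cv2.minAreaRect(q[:,:2].astype(np.float32)))
    w=roi&(s<60)&(v>150)&(z>85)&(z<150); q=P[w]; print("white",len(q),q.mean(0).round(1),np.percentile(q,[5,95],axis=0).round(1).tolist())
    rd=roi&((h<6)|(h>174))&(s>150); q=P[rd]; print("red",len(q),q.mean(0).round(1),np.percentile(q,[5,95],axis=0).round(1).tolist())
from scipy.optimize import least_squares
q=np.vstack(Y)
def f(p):
    a=p[2]; return np.hypot((q[:,0]-p[0])*np.sin(a)*1.0-(q[:,1]-p[1])*np.cos(a), q[:,2]-p[3])-34
c=q.mean(0)
for a0 in(1.4,1.75):
    g=least_squares(lambda p:f([p[0],c[1],p[1],p[2]]),[c[0],a0,70],loss="soft_l1",f_scale=2)
    print("cyl x at y",c[1],g.x,g.cost)
E
python3 - <<'E'
import cv2
a=cv2.imread("pics/top0.png")[150:265,325:435];b=cv2.imread("pics/side0.png")[115:260,245:365]
a=cv2.resize(a,(400,418),interpolation=2);b=cv2.resize(b,(346,418),interpolation=2)
cv2.imwrite("pics/crop0.png",cv2.hconcat([a,b]))
E
```

```text
top plate 4470 ((575.0536499023438, -116.29505920410156), (268.28729248046875, 248.5404052734375), 8.29633903503418) 12.435544416666486 [[424.0, -13.0], [460.0, -259.0], [726.0, -220.0], [690.0, 26.0]]
yel 1076 [ 546.60809112 -117.36040824   95.7460719 ] [ 505.38882925 -212.62095269   65.96597592] [593.41814049 -37.74503083 118.91696831]
T 271 [ 643.  -154.8  215.5] [209.5 216.1 220.7]
((643.3818359375, -154.61268615722656), (18.776653289794922, 127.2910385131836), 16.774471282958984)
white 167 [ 507.  -104.4  118.2] [[496.1, -143.8, 99.5], [525.0, -64.0, 126.9]]
red 360 [ 583.3 -161.   164.9] [[532.0, -175.3, 152.9], [666.6, -147.5, 162.1]]
side plate 4242 ((574.3225708007812, -113.90838623046875), (266.84442138671875, 252.40701293945312), 8.057479858398438) 15.601660461142728 [[425.0, -8.0], [460.0, -258.0], [724.0, -220.0], [689.0, 30.0]]
yel 1015 [ 551.79799645 -131.77824625   97.33721589] [ 506.71170223 -469.10842137   60.1181401 ] [666.58917659 -33.76364144 119.72121333]
T 224 [ 642.3 -148.   218.5] [212.9 219.2 223. ]
((644.4212646484375, -153.1156005859375), (17.622661590576172, 129.66000366210938), 15.609172821044922)
white 437 [ 575.9 -274.2  104.5] [[498.2, -433.4, 86.4], [840.0, -64.0, 128.0]]
red 398 [ 583.6 -151.2  166.3] [[533.0, -173.9, 151.7], [664.3, -140.5, 163.9]]
cyl x at y -124.3590240136877 [551.49223344   1.72847779  70.17420539] 8832.420485995905
cyl x at y -124.3590240136877 [551.49223219   1.72847779  70.17420545] 8832.420485995553
```

View pics/crop0.png

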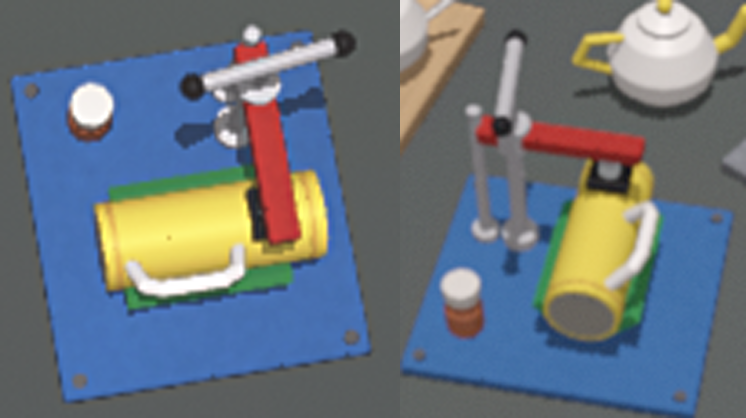

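The crop confirms the layout: handle bar towards the robot at crop-left (185,280), pad at (258,215), T-bar with black balls at (193,88) and (343,43), and a guide post tip at (252,33). Next I'll work in the cradle frame.

```bash
python3 - <<'E'
from m import *
from scipy.optimize import least_squares
a=np.deg2rad(8.3); R=np.array([[np.cos(a),np.sin(a),0],[-np.sin(a),np.cos(a),0],[0,0,1]]).T # columns = cradle axes
C=np.array([549.5,-119.5,70])
A=[]
for n in("top","side"):
    im,d,P=load(n); h,s,v,roi=seg(n,im,P); Q=(P-C)@R
    x,y,z=Q[...,0],Q[...,1],Q[...,2]; rr=np.hypot(x,z)
    near=(abs(x)<150)&(abs(y)<150)&roi
    yl=near&(h>20)&(h<33)&(s>130)&(abs(y)<100)&(rr<42)&(z>0); q=Q[yl]
    print(n,"jug y range",np.percentile(q[:,1],[1,99]).round(1))
    q=q[(abs(q[:,1])<75)]
    g=least_squares(lambda p:np.hypot(q[:,0]-p[0]-p[2]*q[:,1],q[:,2]-p[1])-34,[0,0,0],loss="soft_l1")
    print(" cyl dx,dz,slope",g.x.round(3))
    w=near&(s<70)&(v>140)&(rr>58)&(rr<85)&(z>5)&(y>-25); q=Q[w]
    print(" bar",len(q),q.mean(0).round(1),np.percentile(q[:,1],[2,98]).round(1),"rr",np.median(np.hypot(q[:,0],q[:,2])).round(1),"lean",np.percentile(np.degrees(np.arctan2(-q[:,0],q[:,2])),[10,50,90]).round(1))
    t=near&(z>100)&(x>70); q=Q[t]
    k=near&(z>70)&(z<170)&(x>100); q=Q[k]; 
    for zz in range(70,170,15):
        e=q[(q[:,2]>=zz)&(q[:,2]<zz+15)]; 
        if len(e): print("  far",zz,len(e),e.mean(0).round(1))
    t=near&(z>128)&(z<165); q=Q[t]; i=[q[:,1].argmin(),q[:,1].argmax()]; print(" T ends",q[i].round(1).tolist(),q.mean(0).round(1))
    rd=near&((h<6)|(h>174))&(s>150)&(x<60); q=Q[rd&(z>60)]; print(" red",np.percentile(q,[5,50,95],axis=0).round(1).tolist())
    bk=near&(v<60)&(abs(x)<25)&(y<-25)&(z>30)&(z<75); q=Q[bk]; print(" pad",len(q),np.percentile(q,[5,95],axis=0).round(1).tolist() if len(q) else 0)
E
```

```text
top jug y range [-89.6  78.4]
 cyl dx,dz,slope [ 0.499 -1.72  -0.002]
 bar 129 [-43.9  20.5  52.2] [-18.7  56.9] rr 69.1 lean [36.8 39.9 44.1]
  far 70 14 [114.7 -42.   82.1]
  far 85 38 [114.5 -48.3  89.6]
  far 100 13 [121.6 -47.7 103.6]
  far 130 2 [102.9 -95.4 139.5]
  far 145 4 [ 101.3 -102.   148.5]
 T ends [[97.0, -111.3, 146.6], [75.8, 14.3, 143.4]] [ 87.4 -48.5 145.8]
 red [[-25.1, -57.4, 82.9], [15.2, -47.1, 87.8], [55.6, -37.2, 91.8]]
 pad 35 [[-18.3, -39.7, 44.5], [16.2, -33.7, 53.5]]
side jug y range [-85.1  79.8]
 cyl dx,dz,slope [ 1.437e+00  1.448e+00 -1.000e-03]
 bar 121 [-43.2  27.4  54.8] [-14.   59.9] rr 70.7 lean [35.2 38.2 41.8]
  far 70 28 [114.5 -38.9  79. ]
  far 85 54 [115.9 -43.3  91.2]
  far 100 20 [122.7 -46.4 104.6]
  far 130 2 [104.4 -98.4 144. ]
  far 145 5 [102.3 -99.6 149.4]
 T ends [[96.8, -111.3, 149.2], [85.2, 17.9, 149.7]] [ 87.7 -41.5 148.8]
 red [[-23.7, -56.8, 81.8], [14.6, -42.4, 90.0], [55.4, -34.9, 93.4]]
 pad 77 [[-15.8, -55.8, 46.3], [16.7, -31.6, 54.6]]
```

Request:
{"op": "play_rows", "data": {
  "motion": [
    {"hand":0,"tx":0.04,"ty":-0.035,"tz":0,"spin":0.02},
    {"hand":0,"tx":0.1,"ty":-0.086,"tz":0,"spin":0.05},
    {"hand":0,"tx":0.16,"ty":-0.138,"tz":0,"spin":0.08},
    {"hand":0,"tx":0.22,"ty":-0.19,"tz":0,"spin":0.11},
    {"hand":0,"tx":0.28,"ty":-0.242,"tz":0,"spin":0.14},
    {"hand":0,"tx":0.34,"ty":-0.294,"tz":0,"spin":0.17},
    {"hand":0,"tx":0.4,"ty":-0.346,"tz":0,"spin":0.2},
    {"hand":0,"tx":0.45,"ty":-0.389,"tz":0,"spin":0.225},
    {"hand":0,"tx":0.49,"ty":-0.424,"tz":0,"spin":0.245},
    {"hand":0,"tx":0.519,"ty":-0.4485,"tz":0,"spin":0.252},
    {"hand":0,"tx":0.519,"ty":-0.4485,"tz":0,"spin":0.252},
    {"hand":0,"tx":0.519,"ty":-0.4485,"tz":0,"spin":0.252},
    {"hand":0,"tx":0.519,"ty":-0.4485,"tz":0,"spin":0.252}
  ]
}}

```text
t: 1.72
eef_pos: [471.5, -111.0, 253.1]
tcp_rot: [0.0, 0.997, 0.072, -0.0]
wrist_force: [0.3, 0.1, -0.3]
gripper_width: -0.1
finger_force: 0.0
```

Request:
{"op": "play_rows", "data": {
  "motion": [
    {"hand":0,"tx":0,"ty":0,"tz":0.05,"spin":0},
    {"hand":0,"tx":0,"ty":0,"tz":0.11,"spin":0},
    {"hand":0,"tx":0,"ty":0,"tz":0.157,"spin":0},
    {"hand":0,"tx":0,"ty":0,"tz":0.157,"spin":0},
    {"hand":0,"tx":0.01,"ty":0,"tz":0.157,"spin":0},
    {"hand":0,"tx":0.016,"ty":0,"tz":0.157,"spin":0},
    {"hand":0,"tx":0.022,"ty":0,"tz":0.157,"spin":0},
    {"hand":0,"tx":0.028,"ty":0,"tz":0.157,"spin":0},
    {"hand":0,"tx":0.034,"ty":0,"tz":0.157,"spin":0},
    {"hand":0,"tx":0.04,"ty":0,"tz":0.157,"spin":0},
    {"hand":0,"tx":0.046,"ty":0,"tz":0.157,"spin":0}
  ]
}}

```text
t: 3.1
eef_pos: [506.8, -105.1, 135.8]
tcp_rot: [0.0, 0.997, 0.072, 0.001]
wrist_force: [-1.9, -0.7, 1.5]
gripper_width: 0.1
finger_force: 1.0
```

```bash
cat > lean.py <<'E'
from m import *
a=np.deg2rad(8.3); R=np.array([[np.cos(a),np.sin(a),0],[-np.sin(a),np.cos(a),0],[0,0,1]]).T
C=np.array([549.8,-119.5,70])
def look(tag):
    for n in("top","side"):
        im,d=optics.grab_frame(n); cv2.imwrite(f"pics/{n}{tag}.png",im[...,::-1]); P=pts(n,d); h,s,v,roi=seg(n,im,P); Q=(P-C)@R
        x,y,z=Q[...,0],Q[...,1],Q[...,2]; rr=np.hypot(x,z)
        w=(s<70)&(v>130)&(rr>45)&(rr<85)&(z>5)&(y>-22)&(y<62)&(x<30); q=Q[w]
        ang=np.degrees(np.arctan2(-q[:,0],q[:,2]))
        print(n,len(q),q.mean(0).round(1),"rr",np.percentile(np.hypot(q[:,0],q[:,2]),[50,95]).round(1),"lean",np.percentile(ang,[10,50,90]).round(1))
        q=Q[(h>20)&(h<33)&(s>130)&(abs(y)<100)&(rr<42)&(z>10)]; print("  jug y",np.percentile(q[:,1],[1,99]).round(1),len(q))
    o=r.get_obs(); print(o["t"],(np.array(o["eef_pos"])-C)@R,o["wrist_force"].round(2),o["wrist_torque"].round(3))
E
python3 -c "
from lean import *; look('1')
s=cv2.imread('pics/side1.png')[90:280,220:400]; t=cv2.imread('pics/top1.png')[140:280,310:445]
cv2.imwrite('pics/c1.png',cv2.hconcat([cv2.resize(s,(398,420)),cv2.resize(t,(400,420))]))"
```

```text
lean.py:10: RuntimeWarning: Mean of empty slice.
  print(n,len(q),q.mean(0).round(1),"rr",np.percentile(np.hypot(q[:,0],q[:,2]),[50,95]).round(1),"lean",np.percentile(ang,[10,50,90]).round(1))
  ret = um.true_divide(
Traceback (most recent call last):
  File "lean.py", line 10, in look
    print(n,len(q),q.mean(0).round(1),"rr",np.percentile(np.hypot(q[:,0],q[:,2]),[50,95]).round(1),"lean",np.percentile(ang,[10,50,90]).round(1))
                                           ~~~~~~~~~~~~~^^^^^^^^^^^^^^^^^^^^^^^^^^^^^^^^^
IndexError: index -1 is out of bounds for axis 0 with size 0
```

About 2 N against the handle, so the jug is rolling. I'll finish the push, back off and rise, then look.

Request:
{"op": "play_rows", "data": {
  "motion": [
    {"hand":0,"tx":0.006,"ty":0,"tz":0,"spin":0},
    {"hand":0,"tx":0.012,"ty":0,"tz":0,"spin":0},
    {"hand":0,"tx":0.018,"ty":0,"tz":0,"spin":0},
    {"hand":0,"tx":0.024,"ty":0,"tz":0,"spin":0},
    {"hand":0,"tx":0.029,"ty":0,"tz":0,"spin":0},
    {"hand":0,"tx":0.029,"ty":0,"tz":0,"spin":0},
    {"hand":0,"tx":0.0,"ty":0,"tz":0,"spin":0},
    {"hand":0,"tx":-0.05,"ty":0,"tz":0,"spin":0},
    {"hand":0,"tx":-0.12,"ty":0,"tz":-0.05,"spin":0},
    {"hand":0,"tx":-0.2,"ty":0,"tz":-0.12,"spin":0},
    {"hand":0,"tx":-0.2,"ty":0,"tz":-0.16,"spin":0},
    {"hand":0,"tx":-0.2,"ty":0,"tz":-0.16,"spin":0}
  ]
}}

```text
t: 4.65
eef_pos: [359.3, -128.3, 259.8]
tcp_rot: [0.003, 0.997, 0.072, 0.004]
wrist_force: [-0.3, 0.0, -1.0]
gripper_width: -0.3
finger_force: 0.0
```

```bash
sed -i 's/^        ang=/        if len(q)<3: print(n,"none"); continue\n        ang=/' lean.py
python3 -c "
from lean import *; look('2')
s=cv2.imread('pics/side2.png')[90:280,220:400]; t=cv2.imread('pics/top2.png')[140:280,310:445]
cv2.imwrite('pics/c2.png',cv2.hconcat([cv2.resize(s,(398,420)),cv2.resize(t,(400,420))]))"
```

```text
top 128 [-4.4 21.7 68.7] rr [70.2 76.3] lean [-0.1  3.9  7.3]
  jug y [-89.   78.8] 916
side 133 [-3.7 30.7 69.7] rr [72.4 76.9] lean [-1.   3.3  6.8]
  jug y [-84.4  80.5] 790
4.75 [-190.88547738   20.3160117   185.91265152] [-0.78 -0.02  0.58] [-0.041 -0.007 -0.017]
```

View pics/c2.png

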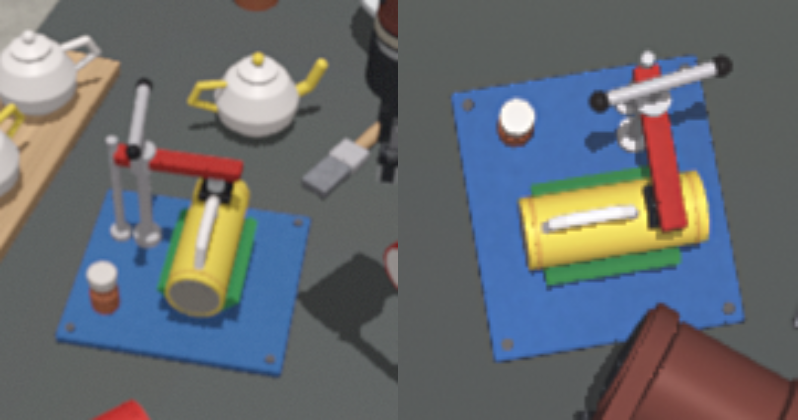

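The handle now stands up (top crop (590,217), side crop (205,230)), with about 3.5° of lean left, well inside 10°. Next is the T-handle.

Request:
{"op": "play_rows", "data": {
  "motion": [
    {"hand":0.2,"tx":0.03,"ty":0.007,"tz":-0.033,"spin":-0.12},
    {"hand":0.45,"tx":0.1,"ty":0.024,"tz":-0.033,"spin":-0.28},
    {"hand":0.5,"tx":0.17,"ty":0.041,"tz":-0.033,"spin":-0.44},
    {"hand":0.5,"tx":0.24,"ty":0.058,"tz":-0.033,"spin":-0.6},
    {"hand":0.5,"tx":0.31,"ty":0.074,"tz":-0.033,"spin":-0.76},
    {"hand":0.5,"tx":0.35,"ty":0.084,"tz":-0.033,"spin":-0.92},
    {"hand":0.5,"tx":0.37,"ty":0.0887,"tz":-0.033,"spin":-1},
    {"hand":0.5,"tx":0.37,"ty":0.0887,"tz":-0.033,"spin":-1},
    {"hand":0.5,"tx":0.37,"ty":0.0887,"tz":-0.033,"spin":-1}
  ]
}}

```text
t: 5.88
eef_pos: [641.0, -152.0, 278.3]
tcp_rot: [-0.001, 0.828, 0.561, -0.001]
wrist_force: [0.4, -0.9, -0.2]
gripper_width: 42.7
finger_force: 0.0
```

Request:
{"op": "play_rows", "data": {
  "motion": [
    {"hand":0.5,"tx":0,"ty":0,"tz":0,"spin":-0.15},
    {"hand":0.5,"tx":0,"ty":0,"tz":0,"spin":-0.32},
    {"hand":0.5,"tx":0,"ty":0,"tz":0,"spin":-0.49},
    {"hand":0.5,"tx":0,"ty":0,"tz":0,"spin":-0.632},
    {"hand":0.5,"tx":0,"ty":0,"tz":0,"spin":-0.632},
    {"hand":0.5,"tx":0,"ty":0,"tz":0,"spin":-0.632}
  ]
}}

```text
t: 6.62
eef_pos: [641.4, -152.5, 280.3]
tcp_rot: [-0.0, 0.601, 0.799, -0.0]
wrist_force: [0.4, -0.0, -0.0]
gripper_width: 42.6
finger_force: 0.0
```

```bash
python3 -c "
from h import *
o=r.get_obs(); q=o['tcp_rot']; print(o['eef_pos'],o['joint_positions'],o['gripper_width'],'yaw',2*np.degrees(np.arctan2(q[2],q[1])),o['wrist_torque'],o['wrist_force'])"
```

```text
[ 641.35576035 -152.49452816  280.26519862] [-3.39823472e-01  2.69041216e-01  1.49953042e+00  1.16431557e-05
  1.37325045e+00 -6.20313053e-01] 42.62840383991538 yaw 106.07073815642705 [0.00099308 0.04320376 0.0045673 ] [ 0.4420079  -0.04629212 -0.03925747]
```

Request:
{"op": "play_rows", "data": {
  "motion": [
    {"hand":0.5,"tx":-0.003,"ty":0.002,"tz":0.03,"spin":0},
    {"hand":0.5,"tx":-0.003,"ty":0.002,"tz":0.06,"spin":0},
    {"hand":0.5,"tx":-0.003,"ty":0.002,"tz":0.08,"spin":0},
    {"hand":0.5,"tx":-0.003,"ty":0.002,"tz":0.087,"spin":0},
    {"hand":0.5,"tx":-0.003,"ty":0.002,"tz":0.087,"spin":0},
    {"hand":0.3,"tx":-0.003,"ty":0.002,"tz":0.087,"spin":0},
    {"hand":0,"tx":-0.003,"ty":0.002,"tz":0.087,"spin":0},
    {"hand":0,"tx":-0.003,"ty":0.002,"tz":0.087,"spin":0},
    {"hand":0,"tx":-0.003,"ty":0.002,"tz":0.087,"spin":0},
    {"hand":0,"tx":-0.003,"ty":0.002,"tz":0.087,"spin":0}
  ]
}}

```text
t: 7.88
eef_pos: [646.1, -154.1, 216.6]
tcp_rot: [0.003, 0.6, 0.8, 0.002]
wrist_force: [5.0, 1.0, -0.8]
gripper_width: 11.0
finger_force: 58.4
```

```bash
cat > st.py <<'E'
from h import *
o=r.get_obs(); q=o['tcp_rot']; print(o['t'],np.round(o['eef_pos'],1),'j6',o['joint_positions'][5].round(3),'w',round(o['gripper_width'],1),'yaw',(2*np.degrees(np.arctan2(q[2],q[1]))).round(2),'T',o['wrist_torque'].round(3),'F',o['wrist_force'].round(1),'ff',o['finger_force'])
E
python3 st.py
```

```text
7.875 [ 646.1 -154.1  216.6] j6 -0.624 w 11.0 yaw 106.2 T [ 0.214 -0.802 -0.155] F [ 5.   1.  -0.8] ff 58.398120403289795
```

Gripped (60 N). The 5 N pull in x means the bar centre lies about 3 mm further along, so I'll correct that while turning.

Request:
{"op": "play_rows", "data": {
  "motion": [
    {"hand":0,"tx":0,"ty":0.004,"tz":0,"spin":0},
    {"hand":0,"tx":0,"ty":0.004,"tz":0,"spin":0.1},
    {"hand":0,"tx":0,"ty":0.004,"tz":0,"spin":0.2},
    {"hand":0,"tx":0,"ty":0.004,"tz":0,"spin":0.3},
    {"hand":0,"tx":0,"ty":0.004,"tz":0,"spin":0.4}
  ]
}}

```text
t: 8.5
eef_pos: [646.1, -154.1, 216.6]
tcp_rot: [-0.0, 0.754, 0.657, -0.001]
wrist_force: [-3.3, -0.4, 5.1]
gripper_width: 10.8
finger_force: 59.1
```

```bash
python3 st.py
```

```text
8.5 [ 646.1 -154.1  216.6] j6 -0.2 w 10.8 yaw 82.1 T [-0.078  0.505  0.235] F [-3.3 -0.4  5.1] ff 59.06021296977997
```

Request:
{"op": "play_rows", "data": {
  "motion": [
    {"hand":0,"tx":0,"ty":0,"tz":0,"spin":0.1},
    {"hand":0,"tx":0,"ty":0,"tz":0,"spin":0.2},
    {"hand":0,"tx":0,"ty":0,"tz":0,"spin":0.3},
    {"hand":0,"tx":0,"ty":0,"tz":0,"spin":0.4}
  ]
}}

```text
t: 9.0
eef_pos: [645.9, -154.0, 216.6]
tcp_rot: [-0.0, 0.874, 0.486, -0.001]
wrist_force: [-3.3, -0.5, 5.4]
gripper_width: 10.9
finger_force: 59.1
```

```bash
python3 st.py; cat > arm.py <<'E'
from lean import *
def arm(tag):
    for n in("top","side"):
        im,d=optics.grab_frame(n); cv2.imwrite(f"pics/{n}{tag}.png",im[...,::-1]); P=pts(n,d); h,s,v,roi=seg(n,im,P); Q=(P-C)@R
        x,y,z=Q[...,0],Q[...,1],Q[...,2]
        e=((h<6)|(h>174))&(s>150)&(abs(x+5)<25)&(abs(y+48)<20)&(z>40)&(z<100); q=Q[e]
        print(n,"arm z",len(q),np.percentile(q[:,2],[50,80,90]).round(2) if len(q) else 0)
E
python3 -c "
from arm import *
for n in('top','side'):
    im,d,P=load(n); h,s,v,roi=seg(n,im,P); Q=(P-C)@R; x,y,z=Q[...,0],Q[...,1],Q[...,2]
    e=((h<6)|(h>174))&(s>150)&(abs(x+5)<25)&(abs(y+48)<20)&(z>40)&(z<100); q=Q[e]; print('start',n,len(q),np.percentile(q[:,2],[50,80,90]).round(2))
arm('3')"
```

```text
9.0 [ 645.9 -154.   216.6] j6 0.219 w 10.9 yaw 58.1 T [0.001 0.601 0.22 ] F [-3.3 -0.5  5.4] ff 59.099425077438354
start top 162 [87.6  89.49 90.79]
start side 171 [89.87 91.98 92.78]
top arm z 0 0
side arm z 170 [86.94 88.71 89.61]
```

Request:
{"op": "play_rows", "data": {
  "motion": [
    {"hand":0,"tx":0,"ty":0,"tz":0,"spin":0.1},
    {"hand":0,"tx":0,"ty":0,"tz":0,"spin":0.2},
    {"hand":0,"tx":0,"ty":0,"tz":0,"spin":0.3},
    {"hand":0,"tx":0,"ty":0,"tz":0,"spin":0.4}
  ]
}}

```text
t: 9.6
eef_pos: [645.8, -153.9, 216.6]
tcp_rot: [0.0, 0.956, 0.293, -0.002]
wrist_force: [-4.5, -0.4, 5.1]
gripper_width: 11.0
finger_force: 59.2
```

```bash
python3 st.py
```

```text
9.6 [ 645.8 -153.9  216.6] j6 0.638 w 11.0 yaw 34.1 T [0.029 0.676 0.275] F [-4.5 -0.4  5.1] ff 59.15188550949097
```

Request:
{"op": "play_rows", "data": {
  "motion": [
    {"hand":0,"tx":0,"ty":0,"tz":0,"spin":0.1},
    {"hand":0,"tx":0,"ty":0,"tz":0,"spin":0.2},
    {"hand":0,"tx":0,"ty":0,"tz":0,"spin":0.3},
    {"hand":0,"tx":0,"ty":0,"tz":0,"spin":0.4}
  ]
}}

```text
t: 10.1
eef_pos: [645.7, -153.7, 216.6]
tcp_rot: [0.0, 0.996, 0.088, -0.002]
wrist_force: [-4.2, 0.7, 5.2]
gripper_width: 10.8
finger_force: 59.2
```

```bash
python3 st.py; python3 -c "
from arm import *
arm('4'); s=cv2.imread('pics/side4.png')[130:240,250:360]; cv2.imwrite('pics/c4.png',cv2.resize(s,None,fx=5,fy=5,interpolation=2))"
```

```text
10.1 [ 645.7 -153.7  216.6] j6 1.056 w 10.8 yaw 10.11 T [0.158 0.636 0.311] F [-4.2  0.7  5.2] ff 59.24338638782501
top arm z 0 0
side arm z 166 [83.69 85.27 86.07]
```

View pics/c4.png

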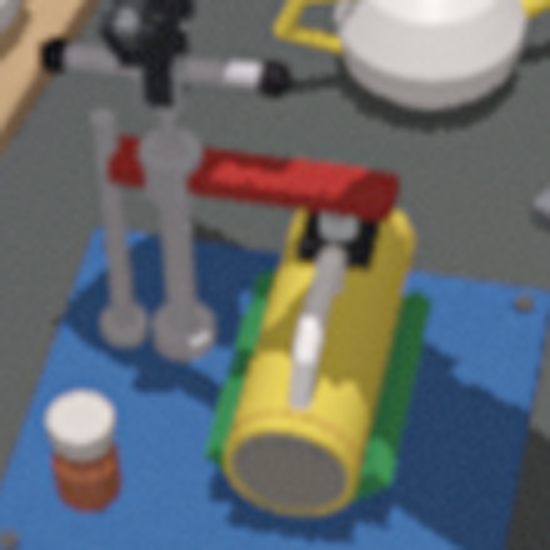

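The side crop shows the pad at (338,240) down on the jug, with the handle still upright at (310,340). The torque is starting to rise. I'll go on in small steps and compare arm and pad heights.

Request:
{"op": "play_rows", "data": {
  "motion": [
    {"hand":0,"tx":0,"ty":0,"tz":0,"spin":0.1},
    {"hand":0,"tx":0,"ty":0,"tz":0,"spin":0.2}
  ]
}}

```text
t: 10.45
eef_pos: [645.7, -153.6, 216.6]
tcp_rot: [0.0, 1.0, -0.016, -0.002]
wrist_force: [-4.9, -0.3, 6.2]
gripper_width: 11.0
finger_force: 59.3
```

```bash
python3 st.py; python3 -c "
from arm import *
def pad(im,d,lab):
    P=pts('side',d); h,s,v,roi=seg('side',im,P); Q=(P-C)@R; x,y,z=Q[...,0],Q[...,1],Q[...,2]
    bk=(v<65)&(abs(x)<25)&(y<-25)&(y>-70)&(z>25)&(z<75); q=Q[bk]; rows=np.nonzero(bk)[0]
    e=((h<6)|(h>174))&(s>150)&(abs(x+5)<25)&(abs(y+48)<20)&(z>40)&(z<100)
    f=bk&(y>-38)&(y<-28)
    print(lab,'pad',len(q),np.percentile(q[:,2],[5,25,50,75,95]).round(1),'front',f.sum(),Q[f].mean(0).round(1),'rows',np.percentile(rows,[2,50,98]),'arm',np.percentile(Q[e][:,2],80).round(2))
z=np.load('side0.npz'); pad(z['im'],z['d'],'start')
for k in range(2):
    im,d=optics.grab_frame('side'); pad(im,d,'now')
"; python3 st.py
```

```text
10.45 [ 645.7 -153.6  216.6] j6 1.266 w 11.0 yaw -1.89 T [0.171 0.661 0.346] F [-4.9 -0.3  6.2] ff 59.265503883361816
start pad 82 [46.2 49.7 51.  52.2 54.5] front 44 [ -0.6 -33.9  49.9] rows [171.62 178.   181.  ] arm 91.98
now pad 57 [43.4 46.1 47.3 48.3 50.3] front 23 [ -0.3 -33.7  46.2] rows [174. 178. 182.] arm 83.96
now pad 57 [43.3 45.8 47.4 48.6 49.6] front 23 [ -0.6 -33.8  45.9] rows [174.12 178.   182.  ] arm 84.2
10.55 [ 645.7 -153.6  216.6] j6 1.264 w 10.9 yaw -1.81 T [0.167 0.644 0.097] F [-3.9  1.5  6.8] ff 59.06116962432861
```

Arm down 7.9 mm and pad down about 4.2 mm gives about 3.7 mm of spring compression (about 18 N, about 0.9 rad past touch). I'll add about 0.45 rad.

Request:
{"op": "play_rows", "data": {
  "motion": [
    {"hand":0,"tx":0,"ty":0,"tz":0,"spin":0.1},
    {"hand":0,"tx":0,"ty":0,"tz":0,"spin":0.2},
    {"hand":0,"tx":0,"ty":0,"tz":0,"spin":0.3},
    {"hand":0,"tx":0,"ty":0,"tz":0,"spin":0.42}
  ]
}}

```text
t: 11.05
eef_pos: [645.7, -153.4, 216.6]
tcp_rot: [0.0, 0.972, -0.234, -0.001]
wrist_force: [-3.7, 1.3, 5.9]
gripper_width: 10.9
finger_force: 59.4
```

```bash
python3 st.py; python3 -c "from arm import *; arm('5')"
```

```text
11.05 [ 645.7 -153.4  216.6] j6 1.706 w 10.9 yaw -27.11 T [0.22  0.609 0.325] F [-3.7  1.3  5.9] ff 59.35318171977997
top arm z 0 0
side arm z 166 [80.81 82.35 83.22]
```

Arm 9.6 mm down gives about 1.3 rad past touch, and the torque agrees. Now I let go and rise.

Request:
{"op": "play_rows", "data": {
  "motion": [
    {"hand":0.5,"tx":0,"ty":0,"tz":0,"spin":0},
    {"hand":0.5,"tx":0,"ty":0,"tz":0,"spin":0},
    {"hand":0.5,"tx":0,"ty":0,"tz":0,"spin":0},
    {"hand":0.5,"tx":0,"ty":0,"tz":0,"spin":0},
    {"hand":0.5,"tx":0,"ty":0,"tz":-0.03,"spin":0},
    {"hand":0.5,"tx":0,"ty":0,"tz":-0.08,"spin":0},
    {"hand":0.5,"tx":0,"ty":0,"tz":-0.14,"spin":0},
    {"hand":0.5,"tx":0,"ty":0,"tz":-0.14,"spin":0},
    {"hand":0.5,"tx":0,"ty":0,"tz":-0.14,"spin":0}
  ]
}}

```text
t: 12.28
eef_pos: [646.6, -153.4, 319.7]
tcp_rot: [-0.0, 0.972, -0.233, -0.0]
wrist_force: [-1.1, -0.3, -0.7]
gripper_width: 42.7
finger_force: 0.0
```

```bash
python3 st.py; python3 -c "
from arm import *
arm('6'); look('7')
z=np.load('side0.npz'); im,d=optics.grab_frame('side')
for n,i,dd in(('start',z['im'],z['d']),('now',im,d)):
    P=pts('side',dd); h,s,v,roi=seg('side',i,P); Q=(P-C)@R; x,y,zz=Q[...,0],Q[...,1],Q[...,2]
    f=(v<65)&(abs(x)<25)&(y>-38)&(y<-28)&(zz>25)&(zz<75); print(n,'pad front',Q[f].mean(0).round(1))
cv2.imwrite('pics/c7.png',im[...,::-1])"
```

```text
12.275 [ 646.6 -153.4  319.7] j6 1.703 w 42.7 yaw -26.98 T [ 0.    -0.051  0.019] F [-1.1 -0.3 -0.7] ff 0.0
top arm z 0 0
side arm z 167 [80.83 82.39 83.06]
top 27 [-3.9 54.  61.8] rr [61.4 73.3] lean [0.2 3.6 7.7]
  jug y [29.3 79.4] 220
side 131 [-4.  32.  69.5] rr [72.6 77.2] lean [-0.6  3.6  7.1]
  jug y [-81.4  79.8] 777
12.475 [ 90.28169477 -47.19325527 247.74147349] [ 0.74 -0.57  0.53] [ 0.018  0.003 -0.036]
start pad front [ -0.6 -33.9  49.9]
now pad front [  1.3 -33.7  46.5]
```

View pics/c7.png

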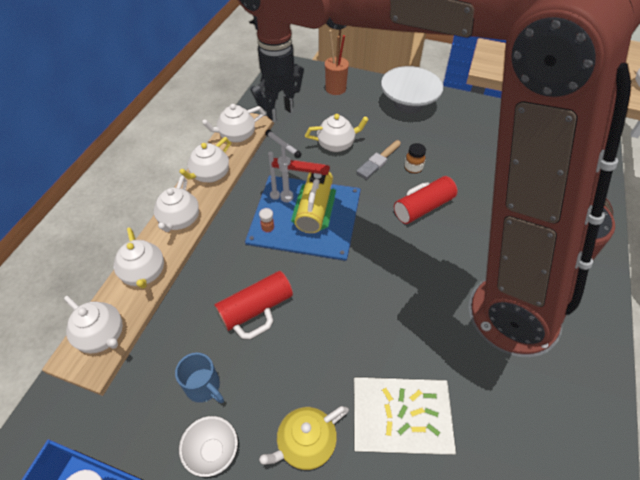

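The jug is upright and clamped (side view (315,205)). The gripper is clear at (275,90), and the other ware stands where it did.

```bash
python3 -c "
from bench import r; print(r.close_job())"
```

```text
the job is handed in; nothing more can be done
None
```

I handed in the job at about 12.5 s; the interface gave no verdict. By my measurements the jug lies in the V with its handle about 4° from upright, clamped at about 28 N (about 1.3 rad past touch), the gripper has let go, and the other ware looks unmoved in the last picture.

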